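Load the sauce warmer, clip its lid and switch it on

TASK

Get the sauces warming for the hotpot: set every lidded sauce pot gently upright on the floor of the open white warmer box, then shut the box's hinged lid while its blue clips are still up. Next fold all four clips fully down against the box walls, and last of all turn the isolator's red handle from off to on. Leave the dishes, ladle, chopstick rest, bottle and cup where they are.

Things in the scene. Friction and masses are not known exactly. Their poses are not given: they have to be found in the camera images.
- box: white plastic food-warmer box fixed to the table, 140 mm (its x) by 290 mm (its y) by 105 mm high to the rim, walls 6 mm, floor 6 mm thick, open on top. Origin: centre of its underside on the table. Its -x side is the front with two clips, +x is the lid's hinge side
- lid (a joint): angle of the box's hinged lid: 0 = shut on the rim, 1.57 = upright, stop at 1.9. Stiff hinge (0.3 N m) that stays where it is left; it starts open (1.6 to 1.85). The lid is a plate 150 mm (from hinge to front edge) by 300 mm, 12 mm thick; its hinge line runs along the box's y at box x = +75 mm, 105 mm above the table, and shut it lies between 105 and 117 mm high. It carries the four blue clips on its edges
- lid_edge (a point): middle of the lid's front edge, on its outer (upper when shut) face, 150 mm from the hinge line
- clip_a (a joint): angle of the front clip nearer the box's +y end (hinge centre, lid shut: box x -78 mm, y +80 mm): 0 = folded fully down against the box wall, grows as it swings out and up, about 1.57 = sticking straight out level with the lid, stop at 1.9; it starts up (1.2 to 1.75). Stiff hinge (0.05 N m) that stays where it is left; with the lid shut its hinge line is 109 mm above the table
- clip_a_tip (a point): middle of the free edge of that clip, a blue flap 50 mm wide, 5 mm thick and 42 mm long from hinge to free edge
- clip_b (a joint): angle of the front clip nearer the box's -y end (hinge centre, lid shut: box x -78 mm, y -80 mm): 0 = folded fully down against the box wall, grows as it swings out and up, about 1.57 = sticking straight out level with the lid, stop at 1.9; it starts up (1.2 to 1.75). Stiff hinge (0.05 N m) that stays where it is left; with the lid shut its hinge line is 109 mm above the table
- clip_b_tip (a point): middle of the free edge of that clip, a blue flap 50 mm wide, 5 mm thick and 42 mm long from hinge to free edge
- clip_c (a joint): angle of the clip on the +y end of the lid (hinge centre, lid shut: box x 0, y +153 mm): 0 = folded fully down against the box wall, grows as it swings out and up, about 1.57 = sticking straight out level with the lid, stop at 1.9; it starts up (1.2 to 1.75). Stiff hinge (0.05 N m) that stays where it is left; with the lid shut its hinge line is 109 mm above the table
- clip_c_tip (a point): middle of the free edge of that clip, a blue flap 50 mm wide, 5 mm thick and 42 mm long from hinge to free edge
- clip_d (a joint): angle of the clip on the -y end of the lid (hinge centre, lid shut: box x 0, y -153 mm): 0 = folded fully down against the box wall, grows as it swings out and up, about 1.57 = sticking straight out level with the lid, stop at 1.9; it starts up (1.2 to 1.75). Stiff hinge (0.05 N m) that stays where it is left; with the lid shut its hinge line is 109 mm above the table
- clip_d_tip (a point): middle of the free edge of that clip, a blue flap 50 mm wide, 5 mm thick and 42 mm long from hinge to free edge
- pot_a_mid (a point): blue lidded ceramic sauce pot, upright, round: body 64 mm across and 48 mm high, with a dark wooden round knob on its middle, 22 mm across and 30 mm tall, 78 mm high in all, about 0.28 kg. This point is on its axis half-way up (39 mm above its underside, 39 mm below the knob's top). z is its axis. May be absent
- pot_b_mid (a point): terracotta lidded ceramic sauce pot, upright, round: body 64 mm across and 48 mm high, with a dark wooden round knob on its middle, 22 mm across and 30 mm tall, 78 mm high in all, about 0.28 kg. This point is on its axis half-way up (39 mm above its underside, 39 mm below the knob's top). z is its axis. May be absent
- pot_c_mid (a point): white lidded ceramic sauce pot, upright, round: body 64 mm across and 48 mm high, with a dark wooden round knob on its middle, 22 mm across and 30 mm tall, 78 mm high in all, about 0.28 kg. This point is on its axis half-way up (39 mm above its underside, 39 mm below the knob's top). z is its axis. May be absent
- isolator: the warmer's power isolator: grey block 100 by 100 by 56 mm fixed to the table, yellow disc on top (to 62 mm), red bar handle on the disc. Origin: centre of its underside. A white mark on its -x side shows off, a green mark shows on
- switch (a joint): angle of the isolator's red handle: 0 = off (bar along the block's x), 1.05 = on stop; it turns clockwise seen from above between the two stops, stiffly (0.08 N m), and stays where it is left
- switch_grip (a point): on the turning axis of the red bar handle, at gripping height (82 mm above the table); the bar is 84 mm long along this point's x, 18 mm wide along its y, from 64 to 96 mm above the table
- dish_a: white dipping dish, 84 mm across, 26 mm high (leave alone); origin under its centre
- dish_b: another such dish (leave alone)
- ladle: black steel ladle lying along its x, about 260 mm long, bowl at +x, up to 30 mm high (leave alone)
- rest: green glass chopstick rest, 22 by 70 by 14 mm (leave alone)
- soy: amber sauce bottle, 60 mm across, 160 mm high (leave alone)
- cup: blue cup, 74 mm across, 75 mm high (leave alone)
Not all that is in view belongs to the job. There is more than one size of the part that bears pot_c_mid; the job needs the smaller.

How it is judged:
On the way, in this order (a step that is already met when the one before it is completed fails the run):
1. every pot present stands upright on the box's floor, lid still open, nothing switched on (x of pot_a_mid in the frame of box between -0.05 and 0.05 m and y of pot_a_mid in the frame of box between -0.125 and 0.125 m and z of each of pot_a_mid, pot_b_mid, pot_c_mid in the frame of box below 0.06 m and angle between each of pot_a_mid, pot_b_mid, pot_c_mid's own z axis and vertical below 0.3 rad and x of pot_b_mid in the frame of box between -0.05 and 0.05 m and y of pot_b_mid in the frame of box between -0.125 and 0.125 m and x of pot_c_mid in the frame of box between -0.05 and 0.05 m and y of pot_c_mid in the frame of box between -0.125 and 0.125 m and value of joint lid above 0.5 rad and value of joint switch below 0.5 rad), for 0.2 s.
2. the lid is shut with all four clips still up (value of joint lid below 0.06 rad and value of joint each of clip_a, clip_b, clip_c, clip_d above 0.5 rad), for 0.2 s.
3. all four clips are folded down with the lid shut (value of joint lid below 0.06 rad and value of joint each of clip_a, clip_b, clip_c, clip_d below 0.17 rad), for 0.2 s.
4. the isolator handle is turned to on (value of joint switch above 0.9 rad), for 0.2 s.
At the end, for the whole second after the job is handed in: Every pot present stands upright (within 0.3 rad) and at rest on the floor inside the box, the lid is shut (within 0.06 rad), all four clips are folded down (within 0.17 rad of the wall), and the isolator handle is at on (beyond 0.9 rad of 1.05) (all of step 3 and x of pot_a_mid in the frame of box between -0.05 and 0.05 m and y of pot_a_mid in the frame of box between -0.125 and 0.125 m and z of each of pot_a_mid, pot_b_mid, pot_c_mid in the frame of box below 0.06 m and angle between each of pot_a_mid, pot_b_mid, pot_c_mid's own z axis and vertical below 0.3 rad and x of pot_b_mid in the frame of box between -0.05 and 0.05 m and y of pot_b_mid in the frame of box between -0.125 and 0.125 m and x of pot_c_mid in the frame of box between -0.05 and 0.05 m and y of pot_c_mid in the frame of box between -0.125 and 0.125 m and value of joint switch above 0.9 rad and linear speed of each of pot_a, pot_b, pot_c below 0.05 m/s); the robot touches nothing.
It fails at once if a dish, the ladle, the chopstick rest, the bottle or the cup is shoved out of its place (more than 40 mm) (distance of any of dish_a, dish_b, ladle, rest, soy, cup from where it was at the start of the episode above 0.04 m).
It fails at once if a pot is dropped into the box (faster than 0.9 m/s between its rim and its floor) and not set down (linear speed of pot_a above 0.9 m/s and z of pot_a_mid in the frame of box between 0.065 and 0.14 m and x of pot_a_mid in the frame of box between -0.07 and 0.07 m and y of pot_a_mid in the frame of box between -0.145 and 0.145 m).
It fails at once if a pot is dropped into the box (faster than 0.9 m/s between its rim and its floor) and not set down (linear speed of pot_b above 0.9 m/s and z of pot_b_mid in the frame of box between 0.065 and 0.14 m and x of pot_b_mid in the frame of box between -0.07 and 0.07 m and y of pot_b_mid in the frame of box between -0.145 and 0.145 m).
It fails at once if a pot is dropped into the box (faster than 0.9 m/s between its rim and its floor) and not set down (linear speed of pot_c above 0.9 m/s and z of pot_c_mid in the frame of box between 0.065 and 0.14 m and x of pot_c_mid in the frame of box between -0.07 and 0.07 m and y of pot_c_mid in the frame of box between -0.145 and 0.145 m).
Of pot_a, pot_b, pot_c only 2 to 3 are there at a start; the rules pass over those that are not, and their reading is None.
At some moment in a run one of pot_a, pot_b, pot_c may be knocked a few centimetres aside while the robot is not near it.
It also fails if it takes over 210 s, if anything falls off the work surface, if the arm or the gripper's body presses on something with over 40 N, if the wrist force passes 120 N, or if a joint passes its speed limit or range.

ROBOT

A 6-joint arm with a two-finger parallel gripper is mounted at the origin on the work surface. World frame = base frame: x ahead of the robot, y to its left, z up, the work surface at z = 0. Lengths are in m, angles in rad, forces in N, time in s.
With the tool pointing down it reaches from about 0.325 to 0.775 m from the base axis. Payload 5.5 kg.
Tool frame: the origin (TCP) lies between the finger pads; the fingertips stand 8 mm ahead of it and the grasp point (between the pads) lies 11 mm behind it (tcp_to_tips is the distance from the TCP to the fingertips, in m); z points along the fingers, y is the line along which they close (so a half turn about z gives the same grasp; the last joint's range is limited). The gripper opens to 88 mm and grips with 3 to 60 N. Pads are 20 mm wide; open, the fingers measure 115 mm over their backs; the gripper's body (75 mm by 178 mm) begins 61 mm behind the grasp point.
Start: joints at [1.136, 0.091, 1.231, -0, 1.82, -0.057], TCP at [0.221, 0.558, 0.231] pointing down, gripper open.
Joint ranges: [-2.87, 2.87], [-0.86, 2.18], [0.17, 2.46], [-1.51, 4.65], [0.06, 2.69], [-2.65, 2.65]. Speed limits (rad/s): [2.57, 2.57, 3.01, 3.14, 3.14, 3.14].

INTERFACE

Orientations are given as a unit quaternion [w, x, y, z].
In Python, from bench import * gives the robot as it stands. Calls block until the motion is done:
- move_to(position, orientation): joint-space move of the TCP to a pose.
- move_l(position, speed=0.15, orientation=None): straight line of the TCP; orientation=None keeps the orientation; speed is the mean speed in m/s.
- movej(angles): joint-space move.
- gripper_open() and close(): open the fingers fully, or close them until they stop; the grip force is fixed at half the most.
- hold(seconds).
- inverse_kinematics(position, orientation): joint angles nearest the present ones, or None.
- state(): the state.
- get_image(name): name is "side" or "top" or "wrist"; returns a dict with "frame" (480x640x3 uint8, blue, green, red), "depth" (480x640 float32, m along the optical axis (not along the pixel's ray), 0 where there is no reading), "camera_matrix" (3x3 intrinsics, pixels), "k1" (the pictures are not rectified: a ray, as slopes to the right and down, at radius r is drawn at 1 + k1 r^2 times it, then the intrinsics apply), "view" (4x4, takes a point from world to camera coordinates). Camera axes: x right, y up, looking along -z (the intrinsics and any distortion apply to the point x, -y, -z); pixel columns grow to the right and rows downward; lengths in m; the calibration is good to about 2 mm. A picture is of the moment at which its call begins.
A pose or a line that the arm cannot do raises IKError and nothing moves.
- job_done(): hands the job in; it is judged then, once.
The state is a dict: "time": time; "joint_pos": joint angles; "dq": joint speeds; "joint_torque": joint torques, N m; "ee_pos": TCP position; "ee_rot": TCP orientation; "ft_force": force on the tool from outside, world axes, zero at the start; "moment": the same for the moment, N m; "finger_gap": finger opening in m; "finger_force": force on a finger pad.
Only numpy, scipy, OpenCV 4.12 (cv2) and the standard library are available. Lean on these libraries where they do the work, as an engineer would, in place of code of your own. Each camera call takes 0.05 s, during which the arm holds its last target. There are 200 camera calls.

## Working session

There is one attempt and no reset: what is moved stays moved. The work goes in short steps, each a Python script; the robot and the scene stay as the last script left them, time stands still between calls to the robot, and variables do not carry over. Pictures are saved under pics/ and viewed, at most 14 in all, crops included, and the job is handed in when it is done.

```bash
ls; mkdir -p pics; cat > h.py <<'E'
from bench import *
import numpy as np, cv2
def pts(im):
    """world xyz per pixel from depth"""
    K=np.array(im["camera_matrix"]);V=np.array(im["view"]);d=im["depth"];k=im["k1"]
    v,u=np.mgrid[0:d.shape[0],0:d.shape[1]]
    xd=(u-K[0,2])/K[0,0];yd=(v-K[1,2])/K[1,1]
    x,y=xd.copy(),yd.copy()
    for _ in range(8):
        s=1+k*(x*x+y*y);x=xd/s;y=yd/s
    P=np.stack([x*d,-y*d,-d,np.ones_like(d)],-1)@np.linalg.inv(V).T
    P[d<=0]=np.nan
    return P[...,:3]
E
python3 - <<'E'
from h import *
for n in ["top","side","wrist"]:
    im=get_image(n);cv2.imwrite(f"pics/{n}0.png",im["frame"])
    np.savez(f"{n}0.npz",P=pts(im),f=im["frame"])
    print(n,im["camera_matrix"],im["k1"],np.linalg.inv(im["view"])[:3,3])
print(state())
E
```

```text
pics
top [[472.528399     0.         314.4463785 ]
 [  0.         472.528399   237.05726399]
 [  0.           0.           1.        ]] -0.020257814323045603 [0.45475035 0.06517447 1.06032894]
side [[474.90850663   0.         311.45626071]
 [  0.         474.90850663 243.65893086]
 [  0.           0.           1.        ]] -0.11060586815988466 [ 0.32630315 -0.69063066  0.96812007]
wrist [[350.47953852   0.         316.46433983]
 [  0.         350.47953852 242.32149768]
 [  0.           0.           1.        ]] 0.00492278539899179 [0.14838061 0.58786082 0.38305699]
{'time': 0.15, 'joint_pos': array([ 1.13631182e+00,  9.16965852e-02,  1.23159595e+00,  3.01810919e-05,
        1.81976425e+00, -5.67122502e-02]), 'dq': array([-0.00032511, -0.00219872, -0.00284385, -0.00203022,  0.00166068,
       -0.00031726]), 'joint_torque': array([ 2.17283858e-03, -4.47046173e+01, -4.06908703e+01,  6.98630163e-02,
        2.74557411e-02, -1.11661384e-04]), 'ee_pos': array([0.2212267 , 0.55751482, 0.22976773]), 'ee_rot': array([-1.92181218e-04,  1.87761258e-01,  9.82214424e-01, -7.06541638e-04]), 'ft_force': array([-0.00851905, -0.5054908 , -0.0439952 ]), 'moment': array([0.01030057, 0.0514082 , 0.04051559]), 'finger_force': 0.0, 'finger_gap': 0.08807971914709956}
```

View pics/top0.png

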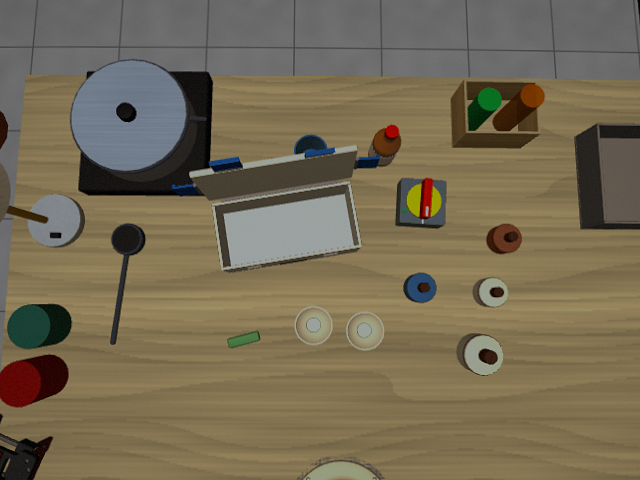

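View pics/side0.png

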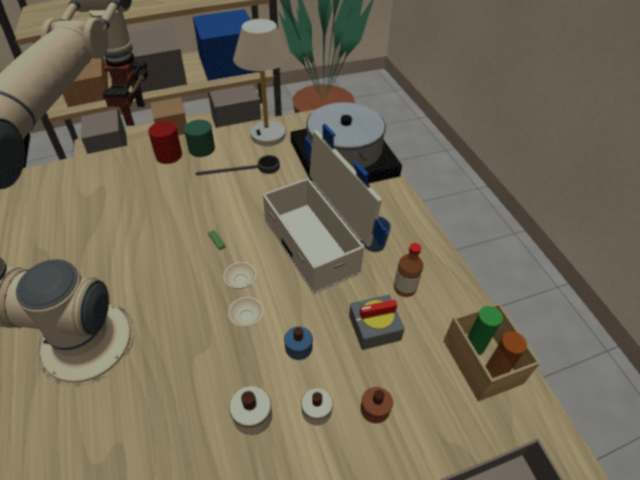

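Top view: blue pot (421,288), terracotta (505,238), small white (492,292), large white decoy (483,355). The box floor is around (288,230) with its lid leaning back above it, and the isolator is at (422,202) with its bar at (427,198). Bottle is at (387,143), dishes at (314,325) and (365,331).

```bash
cat > m.py <<'E'
from h import *
z=np.load("top0.npz");P=z["P"];f=z["f"];hsv=cv2.cvtColor(f,cv2.COLOR_BGR2HSV)
v,u=np.mgrid[0:480,0:640]
def near(c,r): return (u-c[0])**2+(v-c[1])**2<r*r
for n,c,r in [("blue",(421,288),26),("terra",(505,238),26),("white",(492,292),26),("big",(483,355),30)]:
    m=near(c,r)&(P[...,2]>0.036)&(P[...,2]<0.056)       # body top ring
    q=P[m][:,:2].astype(np.float32);(cx,cy),rad=cv2.minEnclosingCircle(q)
    k=near(c,r)&(P[...,2]>0.068)
    kq=P[k]
    print(n,"body",np.round([cx,cy,rad],4),m.sum(),"knob",np.round(kq.mean(0),4),"zmax",np.round(kq[:,2].max(),4),len(kq))
# box rim
m=(u>205)&(u<370)&(v>175)&(v<280)&(abs(P[...,2]-0.105)<0.006)
q=P[m][:,:2].astype(np.float32)
# front strip excluded lid: rect
r=cv2.minAreaRect(q);print("rim",r,np.round(cv2.boxPoints(r),4).tolist())
fl=(u>205)&(u<370)&(v>175)&(v<280)&(abs(P[...,2]-0.006)<0.006)&(hsv[...,1]<50)
r=cv2.minAreaRect(P[fl][:,:2].astype(np.float32));print("floor",r,np.round(np.median(P[fl],0),4))
# isolator
m=near((422,202),40)&(abs(P[...,2]-0.056)<0.004)
r=cv2.minAreaRect(P[m][:,:2].astype(np.float32));print("iso",r,np.round(cv2.boxPoints(r),4).tolist())
m=near((422,202),40)&(P[...,2]>0.088)
r=cv2.minAreaRect(P[m][:,:2].astype(np.float32));print("bar",r,np.round(cv2.boxPoints(r),4).tolist(),P[m][:,2].max())
# lid
m=(u>180)&(u<365)&(v>140)&(v<215)&(P[...,2]>0.12)&(hsv[...,1]<60)
print("lid pts",m.sum(),np.nanmax(P[m],0),np.nanmin(P[m],0))
np.save("lid.npy",P[m])
b=(hsv[...,0]>100)&(hsv[...,0]<130)&(hsv[...,1]>120)&(P[...,2]>0.12)&(u<400)&(u>165)&(v<210)
n,l,s,c=cv2.connectedComponentsWithStats(b.astype(np.uint8))
for i in range(1,n):
    if s[i,4]>15: print("clip",s[i],np.round(P[l==i].mean(0),3),np.round(P[l==i].min(0),3),np.round(P[l==i].max(0),3))
for n,c in [("dishL",(314,325)),("dishR",(365,331)),("soy",(387,148)),("cup",(311,146))]:
    m=near(c,24)&(P[...,2]>0.012);print(n,np.round(P[m].mean(0),3),np.round(P[m].max(0),3),np.round(P[m].min(0),3))
E
python3 m.py
```

```text
blue body [ 0.4754 -0.1729  0.0329] 600 knob [ 0.4755 -0.1717  0.0774] zmax 0.0822 88
terra body [ 0.5812 -0.3625  0.0339] 603 knob [ 0.5818 -0.36    0.0769] zmax 0.0821 97
white body [ 0.4666 -0.3256  0.0331] 605 knob [ 0.4663 -0.3246  0.0769] zmax 0.0809 97
big body [ 0.3355 -0.2956  0.0431] 116 knob [ 0.3366 -0.2918  0.095 ] zmax 0.1055 234
rim ((0.6013069748878479, 0.11713791638612747), (0.14723822474479675, 0.2974033057689667), 9.72176742553711) [[0.503600001335144, 0.25130000710487366], [0.5539000034332275, -0.04190000146627426], [0.6990000009536743, -0.017000000923871994], [0.6488000154495239, 0.2761000096797943]]
floor ((0.6173399686813354, 0.11883619427680969), (0.1498597413301468, 0.3125208616256714), 10.131413459777832) [0.6028 0.117  0.0054]
iso ((0.6600126624107361, -0.17784714698791504), (0.10078168660402298, 0.10031852126121521), 86.64533233642578) [[0.6069999933242798, -0.22519999742507935], [0.707099974155426, -0.23109999299049377], [0.7129999995231628, -0.13050000369548798], [0.6129000186920166, -0.12460000067949295]]
bar ((0.6602917909622192, -0.17765888571739197),
[... 278 characters left out ...]
591  0.33054695 0.29849778] [ 0.64729429 -0.02237683  0.12016629]
clip [305 148  30   9 145] [0.693 0.052 0.298] [0.685 0.027 0.292] [0.7   0.076 0.301]
clip [357 155  23  13 212] [ 0.708 -0.043  0.188] [ 0.705 -0.062  0.16 ] [ 0.718 -0.024  0.208]
clip [209 157  33  14 292] [0.674 0.209 0.29 ] [0.667 0.186 0.265] [0.684 0.234 0.301]
clip [172 184  27  12 219] [0.652 0.303 0.188] [0.646 0.283 0.155] [0.659 0.323 0.207]
dishL [0.391 0.058 0.02 ] [0.431 0.098 0.031] [0.352 0.018 0.012]
dishR [ 0.38  -0.055  0.02 ] [ 0.421 -0.012  0.032] [ 0.342 -0.094  0.012]
soy [ 0.762 -0.085  0.117] [ 0.81  -0.035  0.208] [ 0.705 -0.122  0.013]
cup [0.731 0.065 0.173] [0.801 0.102 0.301] [0.685 0.027 0.013]
```

```bash
cat >> h.py <<'E'
from scipy.spatial.transform import Rotation as Rn
BC=np.array([0.6013,0.1171]);BY=np.radians(9.72)
def bw(x,y,z):
    c,s=np.cos(BY),np.sin(BY);return np.array([BC[0]+c*x-s*y,BC[1]+s*x+c*y,z])
def down(psi):
    """tool down, closing axis at world yaw psi (half turn chosen nearest joint-6 centre)"""
    best=None
    for p in (psi,psi+np.pi):
        y=np.array([np.cos(p),np.sin(p),0]);z=np.array([0,0,-1.]);R=np.column_stack([np.cross(y,z),y,z])
        q=Rn.from_matrix(R).as_quat();q=np.array([q[3],*q[:3]])
        j=inverse_kinematics(np.array([0.55,0,0.25]),q)
        if j is not None and (best is None or abs(j[5])<best[0]): best=(abs(j[5]),q)
    return best[1]
def locate(col,exp,rmax=0.10):
    im=get_image("top");P=pts(im);hsv=cv2.cvtColor(im["frame"],cv2.COLOR_BGR2HSV);H,S,V=hsv[...,0],hsv[...,1],hsv[...,2]
    c={"blue":(H>95)&(H<125)&(S>90),"terra":((H<12)|(H>170))&(S>100)&(V>60),"white":(S<70)&(V>110)}[col]
    m=c&(P[...,2]>0.03)&(P[...,2]<0.058)&(np.hypot(P[...,0]-exp[0],P[...,1]-exp[1])<rmax)
    n,l,s,_=cv2.connectedComponentsWithStats(m.astype(np.uint8));out=[]
    for i in range(1,n):
        if s[i,4]<200: continue
        (x,y),r=cv2.minEnclosingCircle(P[l==i][:,:2].astype(np.float32))
        k=(P[...,2]>0.068)&(P[...,2]<0.085)&(np.hypot(P[...,0]-x,P[...,1]-y)<0.02)
        kn=P[k].mean(0) if k.any() else None
        out.append((abs(r-0.033),np.array([x,y]),r,kn))
    out.sort(key=lambda o:o[0]);print(col,[(np.round(o[1],4),round(o[2],4),np.round(o[3],4) if o[3] is not None else None) for o in out])
    o=out[0];assert o[0]<0.005 and o[3] is not None,"bad pot fit"
    return (o[1]+o[3][:2])/2
def pick_place(col,exp,slot):
    q=down(BY+np.pi/2);p=locate(col,exp)
    move_to(np.array([p[0],p[1],0.16]),q);move_l(np.array([p[0],p[1],0.060]),0.12);close()
    print("gap",state()["finger_gap"])
    move_l(np.array([p[0],p[1],0.24]),0.2);g=state()["finger_gap"];assert 0.012<g<0.03,g
    t=bw(-0.010,slot,0.24);move_l(t,0.3);print("lifted",g,"ft",np.round(state()["ft_force"],2))
    t[2]=0.13;move_l(t,0.2);t[2]=0.0675;move_l(t,0.06)
    print("down ft",np.round(state()["ft_force"],2));gripper_open();t[2]=0.25;move_l(t,0.15)
    print("t",state()["time"])
E
python3 - <<'E'
from h import *
move_l(state()["ee_pos"]+np.array([0,0,0.05]),0.2)
pick_place("blue",(0.4755,-0.1725),0.075)
im=get_image("top");cv2.imwrite("pics/top1.png",im["frame"])
E
```

```text
blue [(array([ 0.475 , -0.1713]), 0.0314, array([ 0.4754, -0.1716,  0.0775]))]
gap 0.02117966563025044
lifted 0.021672843277600305 ft [ 0.46 -0.05 -3.24]
down ft [-0.95 -0.37 -2.34]
t 12.175
```

```bash
python3 - <<'E'
from h import *
pick_place("terra",(0.5815,-0.361),-0.075)
pick_place("white",(0.4665,-0.325),0.0)
t=bw(-0.35,0,0.3);move_l(t,0.3)
for n in("top","side"):
    im=get_image(n);cv2.imwrite(f"pics/{n}2.png",im["frame"]);np.savez(f"{n}2.npz",P=pts(im),f=im["frame"])
a=cv2.imread("pics/top2.png")[120:360,150:550];b=cv2.imread("pics/side2.png")[100:400,220:500]
cv2.imwrite("pics/c2.png",np.hstack([cv2.resize(a,(480,288)),cv2.resize(b,(269,288))]))
E
```

```text
terra [(array([ 0.5837, -0.3618]), 0.0325, array([ 0.5817, -0.3603,  0.0769]))]
gap 0.02141011471074277
lifted 0.021124685490760953 ft [ 0.98 -1.29 -3.03]
down ft [ 0.12  0.02 -3.13]
t 23.2083
white [(array([ 0.4851, -0.3426]), 0.0326, array([ 0.4866, -0.3405,  0.0773]))]
gap 0.021354300334571866
lifted 0.021516944930410408 ft [ 0.27 -0.11 -3.  ]
down ft [-0.06  0.29 -2.59]
t 33.925
```

View pics/c2.png

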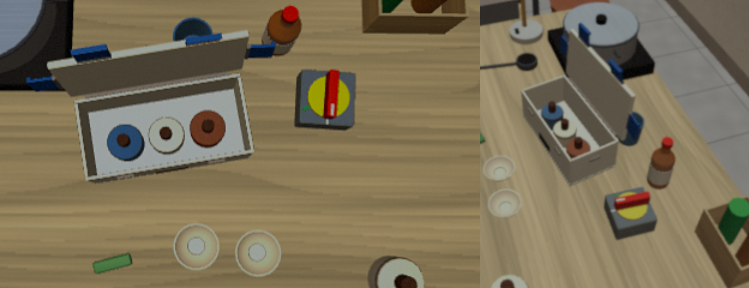

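All three pots stand upright in the box: blue (125,141), white (166,134) and terracotta (207,127) in the crop. The knock to the white pot had already happened and was handled. Next I measure the lid angle and shut the lid.

```bash
cat >> h.py <<'E'
HX,HZ=0.075,0.105
def lid_tcp(th,r,off=0.0,w=0.0135,y=0.0):
    x=HX-r*np.cos(th)+(0.012+off)*np.sin(th);z=HZ+r*np.sin(th)+(0.012+off)*np.cos(th)
    return bw(x+w,y,z+0.008)
E
python3 - <<'E'
from h import *
z=np.load("top2.npz");P=z["P"]
d=P[...,:2]-BC;c,s=np.cos(BY),np.sin(BY)
X=c*d[...,0]+s*d[...,1];Y=-s*d[...,0]+c*d[...,1];Z=P[...,2]
m=(abs(Y)<0.04)&(Z>0.13)&(X>0.04)&(X<0.2)
k=np.polyfit(Z[m],X[m],1);print("n",m.sum(),"lid inner face dx/dz",k[0],"theta",np.pi/2+np.arctan(k[0]),"x at z.105",np.polyval(k,.105),"zmax",Z[m].max(),"xmax",X[m].max())
m=(abs(Y)<0.04)&(Z>0.24);print(np.c_[X[m],Z[m]][:12].round(3))
m=(X>-0.078)&(X<-0.06)&(abs(Y)<0.1)&(abs(Z-.105)<.004);print("front rim x",np.percentile(X[m],[2,50,98]))
q=down(BY);j0=state()["joint_pos"]
for th in (1.75,1.4,1,.6,.3,0): 
    j=inverse_kinematics(lid_tcp(th,.125,.01),q);print(th,lid_tcp(th,.125,.01).round(3),None if j is None else j.round(2))
for h in (.33,.30): 
    t=lid_tcp(1.8,.125,.02);t[2]=h;print(inverse_kinematics(t,q))
E
```

```text
n 1226 lid inner face dx/dz 0.11689917149266899 theta 1.6871673302054009 x at z.105 0.06970508291382232 zmax 0.2565862302620142 xmax 0.09597088823227157
[[0.096 0.252]
 [0.095 0.254]
 [0.095 0.251]
 [0.095 0.252]
 [0.095 0.252]
 [0.095 0.254]
 [0.094 0.253]
 [0.094 0.255]
 [0.094 0.252]
 [0.094 0.253]
 [0.093 0.253]
 [0.093 0.254]]
front rim x [-0.07299684 -0.07023109 -0.06722056]
1.75 [0.732 0.139 0.232] [ 0.14  0.52  0.71 -0.    1.91 -0.03]
1.4 [0.689 0.132 0.24 ] [ 0.14  0.38  0.88 -0.    1.88 -0.03]
1 [0.64  0.124 0.23 ] [ 0.14  0.23  1.07 -0.    1.83 -0.03]
0.6 [0.599 0.117 0.202] [ 0.14  0.12  1.26 -0.    1.77 -0.03]
0.3 [0.577 0.113 0.171] [ 0.14  0.06  1.37 -0.    1.71 -0.03]
0 [0.565 0.111 0.135] [ 0.13  0.03  1.46 -0.    1.65 -0.03]
[ 1.43205873e-01  7.07787638e-01  2.71401420e-01 -4.44089210e-16
  2.16240360e+00 -2.64401308e-02]
[ 1.43205873e-01  6.47474498e-01  4.15421935e-01 -4.44089210e-16
  2.07869622e+00 -2.64401308e-02]
```

```bash
python3 - <<'E'
from h import *
close();q=down(BY)
t=bw(-0.1,0,0.335);move_to(t,q)
t=lid_tcp(1.8,.125,.02);t[2]=.335;move_l(t,0.2)
f0=state()["ft_force"]
move_l(lid_tcp(1.8,.125,.02),0.1);print("f",np.round(state()["ft_force"]-f0,1))
for th in list(np.arange(1.7,0.05,-0.12))+[0.06,0.0]:
    move_l(lid_tcp(th,.125,0.0),0.12)
    f=state()["ft_force"]-f0;print(round(th,2),np.round(f,1))
    if np.linalg.norm(f)>35: print("STOP");break
E
```

```text
f [ 0.8  0.  -0.2]
1.7 [-0.1 -1.6 -0.4]
1.58 [ 0.1 -1.5 -0.6]
1.46 [-0.  -1.3 -0. ]
1.34 [-0.7 -1.1 -0.2]
1.22 [-0.2 -0.5 -0.3]
1.1 [ 0.3 -0.8 -0.1]
0.98 [ 0.2 -1.  -0.8]
0.86 [ 0.6 -1.1  0.2]
0.74 [-0.5 -1.6 -0.2]
0.62 [ 0.1 -0.4 -0. ]
0.5 [ 1.6 -1.4  1. ]
0.38 [ 1.  -1.1 -0.5]
0.26 [-0.3 -1.7  0.6]
0.14 [ 0.6 -1.6 -0.1]
0.06 [ 0.4 -1.  -0. ]
0.0 [ 1.4 -0.7  1.7]
```

```bash
python3 - <<'E'
from h import *
print(state()["ee_pos"],lid_tcp(0,.125),state()["finger_gap"])
t=state()["ee_pos"].copy();t[2]-=0.002;move_l(t,0.03);print(np.round(state()["ft_force"],1))
a=get_image("top")["frame"][100:340,150:470];b=get_image("side")["frame"][80:320,180:500]
cv2.imwrite("pics/c3.png",np.hstack([a,b]))
E
```

```text
[0.56565312 0.11099698 0.12539004] [0.56532397 0.11093758 0.125     ] 0.0004428295786147775
[-3.6 -0.3  9.2]
```

View pics/c3.png

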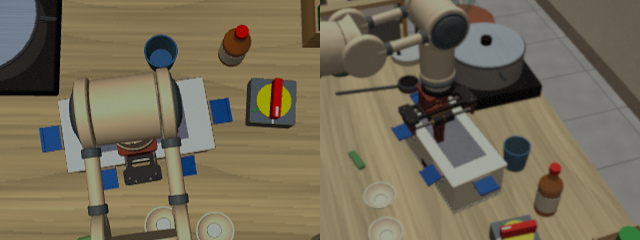

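The lid is shut flat on the rim (9 N under a 2 mm press), and all four blue clips stick out level in both views. Next I fold the clips.

```bash
cat >> h.py <<'E'
def fold(side,lat,r=0.032,w=0.0135,end=-0.15):
    """side: 'f','+y','-y'"""
    def P(o,z):
        return bw(-o,lat,z) if side=='f' else bw(lat,o if side=='+y' else -o,z)
    h=0.078 if side=='f' else 0.153
    q=down(BY if side=='f' else BY+np.pi/2)
    move_to(P(h+r+w,0.19),q);f0=state()["ft_force"]
    for ph in list(np.arange(1.9,0.2,-0.17))+list(np.arange(0.18,end-1e-6,-0.03)):
        o=h+r*np.sin(ph)+0.0025*np.cos(ph)+w;z=0.109-r*np.cos(ph)+0.0025*np.sin(ph)
        move_l(P(o,z+0.008),0.08);f=state()["ft_force"]-f0
        if np.linalg.norm(f)>12: break
    print(side,lat,"end phi",round(ph,2),"f",np.round(f,1),"t",state()["time"])
    e=P(h+0.03+w,z+0.008);move_l(e,0.08);e[2]=0.19;move_l(e,0.2)
E
python3 - <<'E'
from h import *
t=state()["ee_pos"].copy();t[2]=0.2;move_l(t,0.15)
fold('f',-0.08);fold('f',0.08)
E
```

```text
f -0.08 end phi -0.12 f [-11.5  -0.5   4.2] t 52.9833
f 0.08 end phi -0.12 f [-12.5  -2.7   5.1] t 60.7917
```

```bash
python3 - <<'E'
from h import *
fold('+y',0.0)
t=bw(0,0,0.25);move_to(t,down(BY+np.pi/2))
fold('-y',0.0)
t=bw(-0.33,0,0.3);move_to(t,down(BY+np.pi/2))
im=get_image("top");P=pts(im);a=im["frame"][100:340,150:470];s=get_image("side");b=s["frame"][80:320,180:500]
cv2.imwrite("pics/c4.png",np.hstack([a,b]))
d=P[...,:2]-BC;c,sn=np.cos(BY),np.sin(BY);X=c*d[...,0]+sn*d[...,1];Y=-sn*d[...,0]+c*d[...,1];Z=P[...,2]
hsv=cv2.cvtColor(im["frame"],cv2.COLOR_BGR2HSV);bl=(hsv[...,0]>95)&(hsv[...,0]<130)&(hsv[...,1]>100)&(abs(X)<.15)&(abs(Y)<.22)
for n,m in [("a",(X<-.06)&(Y>0.03)),("b",(X<-.06)&(Y<-0.03)),("c",Y>.14),("d",Y<-.14)]:
    m=m&bl;print(n,m.sum(),(np.round([X[m].min(),X[m].max(),Y[m].min(),Y[m].max(),Z[m].min(),Z[m].max()],3) if m.any() else ''))
m=(abs(X)<.06)&(abs(Y)<.12);print("lid z med",np.nanmedian(Z[m]),"slope",np.polyfit(X[m&(abs(Z-.117)<.02)],Z[m&(abs(Z-.117)<.02)],1))
E
```

```text
+y 0.0 end phi -0.15 f [-1.7  8.3 -2.7] t 69.6917
-y 0.0 end phi -0.15 f [ 1.4 -5.8 -1.7] t 78.75
a 61 [-0.088 -0.082  0.054  0.103  0.069  0.112]
b 61 [-0.087 -0.084 -0.105 -0.058  0.069  0.112]
c 28 [-0.029  0.148  0.153  0.217  0.014  0.094]
d 5 [-0.028 -0.025 -0.16  -0.155  0.076  0.112]
lid z med 0.11748568880586624 slope [-0.00201682  0.1174791 ]
```

View pics/c4.png

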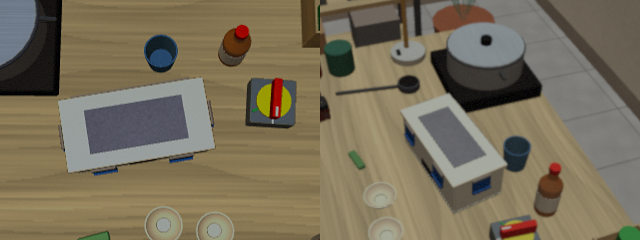

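Lid is flat (z 117 mm, no slope). Clips a and b lie against the front wall (104,171; 181,159), and c and d no longer stick out at the ends. I'll check b and d by depth slope from the side view, and press c and d once more.

```bash
python3 - <<'E'
from h import *
t=bw(0,0.0,0.25);move_to(t,down(BY+np.pi/2))
def press(sg,z=0.085,w=0.0135):
    f0=None;q=down(BY+np.pi/2)
    move_to(bw(0,sg*0.21,0.19),q);move_l(bw(0,sg*0.21,z),0.12);move_l(bw(0,sg*0.18,z),0.1);f0=state()["ft_force"]
    for o in np.arange(0.172,0.155,-0.001):
        move_l(bw(0,sg*o,z),0.05);f=state()["ft_force"]-f0
        if np.linalg.norm(f)>18: break
    print(sg,round(o,4),np.round(f,1));move_l(bw(0,sg*0.21,z),0.1);move_l(bw(0,sg*0.21,0.2),0.2)
press(1);move_to(t,down(BY+np.pi/2));press(-1)
move_to(bw(-0.33,0,0.3),down(BY+np.pi/2))
im=get_image("side");P=pts(im);d=P[...,:2]-BC;c,sn=np.cos(BY),np.sin(BY);X=c*d[...,0]+sn*d[...,1];Y=-sn*d[...,0]+c*d[...,1];Z=P[...,2]
hsv=cv2.cvtColor(im["frame"],cv2.COLOR_BGR2HSV);bl=cv2.erode(((hsv[...,0]>95)&(hsv[...,0]<130)&(hsv[...,1]>90)).astype(np.uint8),np.ones((3,3)))>0
for n,m,o in [("a",(abs(X+.08)<.03)&(Y>.03)&(Y<.13),-X),("b",(abs(X+.08)<.03)&(Y<-.03)&(Y>-.13),-X),("d",(abs(Y+.16)<.03)&(abs(X)<.05),-Y)]:
    m=m&bl&(Z>.05)&(Z<.12)
    if m.sum()>10: print(n,m.sum(),"phi",-np.arctan(np.polyfit(Z[m],o[m],1)[0]).round(3),"z",Z[m].min().round(3),Z[m].max().round(3),"o",np.median(o[m]).round(4))
    else: print(n,m.sum())
print(state()["time"])
E
```

```text
1 0.161 [-0.2 18.3 -2. ]
-1 0.159 [  5.  -19.6  -2.6]
a 36 phi 0.03 z 0.068 0.095 o 0.0838
b 56 phi 0.052 z 0.069 0.097 o 0.084
d 112 phi 0.027 z 0.068 0.098 o 0.1575
99.3
```

```bash
python3 - <<'E'
from h import *
gripper_open();c=np.array([0.6602,-0.1778]);psi=np.radians(90-4.2)
q=down(psi);R0=Rn.from_quat([*q[1:],q[0]])
def rot(a):
    x=(Rn.from_euler('z',-a)*R0).as_quat();return np.array([x[3],*x[:3]])
p=np.array([*c,0.077])
print(inverse_kinematics(p,q),inverse_kinematics(p,rot(1.1)))
move_to(np.array([*c,0.25]),q);move_l(p,0.12);close();print("gap",state()["finger_gap"]);f0=state()["ft_force"]
for a in np.arange(0.09,1.09,0.09).tolist()+[1.1]:
    move_to(p,rot(a));s=state();f=s["ft_force"]-f0
    if np.linalg.norm(f)>30: break
print("a",a,np.round(f,1),"M",np.round(s["moment"],2),"gap",s["finger_gap"])
gripper_open();move_l(np.array([*c,0.25]),0.15);move_to(bw(-0.33,0,0.3),down(BY+np.pi/2))
im=get_image("top");P=pts(im);cv2.imwrite("pics/c5.png",im["frame"][100:340,150:470])
m=(np.hypot(P[...,0]-c[0],P[...,1]-c[1])<.06)&(P[...,2]>.088)
r=cv2.boxPoints(cv2.minAreaRect(P[m][:,:2].astype(np.float32)));e=[r[1]-r[0],r[2]-r[1]];e=max(e,key=np.linalg.norm)
print("bar yaw",np.degrees(np.arctan(e[1]/e[0])),"len",np.linalg.norm(e),state()["time"])
E
```

```text
[-3.12819050e-01  3.37271556e-01  1.22201248e+00 -4.44089210e-16
  1.58230861e+00 -1.81031155e+00] [-3.12819050e-01  3.37271556e-01  1.22201248e+00 -4.44089210e-16
  1.58230861e+00 -7.10311549e-01]
gap 0.017259931884597568
a 1.1 [2.2 0.5 0.9] M [ 0.82 -0.33  0.84] gap 0.018236298313362456
bar yaw -63.35294 len 0.08500559 113.7833
```

View pics/c5.png

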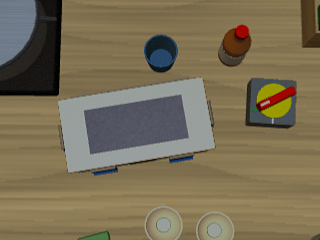

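The handle now sits at -63.4°, 1.05 rad clockwise of the block's x axis, and in the picture the bar at (275,98) is turned. The lid is shut and the clips are down, so I'm handing in.

```bash
python3 -c "
from bench import *
print(job_done())"
```

```text
the job is handed in; nothing more can be done
None
```

I handed the job in at about 114 s of the 210 s allowed: all three small pots are upright in the box, the lid is shut, all four clips are folded down, and the isolator is on. The hand-in gave no verdict; clip c was pressed to 18 N against the wall, but its angle wasn't measured.

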